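# Ready the oil-bottle lane and hold its pusher back

## Task

The tall blue oil bottle has toppled in the bottle lane: stand it upright, cap up, on the one free yellow-edged pad beside its neighbours and let go of it. Then pull the lane's red spring-loaded pusher grip out until its orange pointer is level with the green mark, and finish while still holding it there with the fingers (it springs back if let go), so that a colleague can refill the lane. Leave the short bottles and everything else on the bench as they stand.

Things in the scene. Friction and masses are not known exactly. Their poses are not given: they have to be found in the camera images.
- rack: Fixed grey base plate of the bottle lane, 270 x 600 x 10 mm thick, top face 10 mm above the bench. Origin on the bench under the centre of the middle pad; x points away from the robot (yaw -0.05 to 0.2 rad), y along the row of bottles towards the pusher. The plate spans x -185 to 85 mm, y -210 to 390 mm. A fixed 60 mm high (above the bench) steel end stop stands at y = -185 mm.
- pad_a (a point): Centre, on the plate's top face, of a 66 mm square yellow-edged pad, at y = -100 mm in the rack's frame. Its axes are those of the rack.
- pad_b (a point): Likewise, the middle pad, at y = 0.
- pad_c (a point): Likewise, the pad next to the pusher, at y = 100 mm. Two pads carry the short bottles; the third is free, with the toppled bottle lying partly over it and towards the robot.
- tall_bottle_mid (a point): Half-way up the tall blue bottle (0.15 to 0.31 kg): square body 46 x 46 x 108 mm with a red round cap on top, 140 mm in all, so this point is 70 mm from its underside on its axis (the cap, 30 mm across, is the last 24 mm). z points along the bottle from underside to cap. It starts lying on one flat side on the plate (axis 33 mm above the bench), its cap pointing towards the robot, within 0.3 rad of the rack's -x, its underside standing over the near half of the free pad.
- short_1_mid (a point): Half-way up a short white bottle with a black cap that stands on a pad: body 46 x 46 x 70 mm, 102 mm in all; the point is 51 mm above its underside.
- short_2_mid (a point): The same, for the other short white bottle.
- pusher (a joint): Travel of the spring-return pusher along the rack's +y, in m: 0 at rest (where it starts), at most 0.12. Pulling it takes about 4.5 N at rest, rising by 0.5 N per 10 mm. It returns by itself when released.
- grip (a point): Centre of the pusher's upright red grip: 36 mm along the rack's x, 18 mm along y (the pull direction), 50 mm high, its top 25 mm above this point, its foot 25 mm below it on a thin stem. At rest it is at x = 0, y = 235 mm in the rack's frame, 104 mm above the bench. A white paddle stands 60 mm nearer to the bottles, its top 83 mm above the bench. The orange pointer lies under the grip, at the same y, on the far side from the robot. Axes are those of the rack.
- mark_line (a point): Top of the line of the green mark, a small fixed clip by the scale on the pusher's far side from the robot (4 mm wide line, top 26 mm above the bench, 65 mm beyond the grip's path). Axes are those of the rack. The pusher is at the mark when grip and mark have the same y in the rack's frame; this is 45 to 90 mm of travel.
- spray_can_mid (a point): Bystander: blue spray can, 56 mm across, 170 mm tall; the point is at half its height.
- battery_mid (a point): Bystander: red and black battery pack, 110 x 75 x 61 mm; the point is at half its height.
- drill_mid (a point): Bystander: black cordless drill standing on its battery, about 185 mm high and 240 mm long; the point is 90 mm above the bench, over the battery's centre.
- driver_mid (a point): Bystander: red-handled screwdriver lying on the bench; the point is at its origin.
- bearing_mid (a point): Bystander: steel bearing ring lying flat, 52 mm across, 15 mm high; the point is its centre.
Not all that is in view belongs to the job. Leave any brown or pink look-alike of the part that bears short_1_mid alone.

How it is judged:
On the way, in this order (a step that is already met when the one before it is completed fails the run):
1. the tall bottle stands upright on the free pad, let go (angle between tall_bottle_mid's own z axis and vertical below 0.1 rad and x of tall_bottle_mid in the frame of rack between -0.022 and 0.022 m and z of tall_bottle_mid in the frame of rack between 0.074 and 0.086 m and (y of tall_bottle_mid in the frame of pad_a between -0.022 and 0.022 m or y of tall_bottle_mid in the frame of pad_b between -0.022 and 0.022 m or y of tall_bottle_mid in the frame of pad_c between -0.022 and 0.022 m) and contact force between the fingers and tall_bottle below 0.3 N and linear speed of tall_bottle below 0.02 m/s), for 0.3 s.
2. the pusher's pointer is level with the green mark (y of grip in the frame of mark_line between -0.006 and 0.006 m), for 0.3 s.
At the end, for the whole second after the job is handed in: Tall bottle upright (0.1 rad) on the free pad within 22 mm of its centre along each rack axis, untouched by the fingers; short bottles standing within 25 mm of their starts; pusher held still by the fingers (over 2 N), grip within 6 mm of the mark along the rack's y, nothing else propping it (all of step 2 and angle between tall_bottle_mid's own z axis and vertical below 0.1 rad and x of tall_bottle_mid in the frame of rack between -0.022 and 0.022 m and z of tall_bottle_mid in the frame of rack between 0.074 and 0.086 m and (y of tall_bottle_mid in the frame of pad_a between -0.022 and 0.022 m or y of tall_bottle_mid in the frame of pad_b between -0.022 and 0.022 m or y of tall_bottle_mid in the frame of pad_c between -0.022 and 0.022 m) and contact force between the fingers and tall_bottle below 0.3 N and velocity of joint pusher between -0.01 and 0.01 m/s and contact force between the fingers and pusher above 2 N and contact force between pusher and tall_bottle below 0.1 N and contact force between pusher and short_1 below 0.1 N and contact force between pusher and short_2 below 0.1 N and angle between each of short_1_mid, short_2_mid's own z axis and vertical below 0.2 rad and distance of each of short_1_mid, short_2_mid from where it was at the start of the episode below 0.025 m); the arm keeps its last pose, push and grip.
It fails at once if a short bottle is shoved by more than 25 mm or tipped (distance of any of short_1_mid, short_2_mid from where it was at the start of the episode above 0.025 m or angle between any of short_1_mid, short_2_mid's own z axis and vertical above 0.35 rad).
It fails at once if another thing on the bench is moved by more than 30 mm (distance of any of spray_can_mid, battery_mid, drill_mid, driver_mid, bearing_mid from where it was at the start of the episode above 0.03 m).
It also fails if it takes over 54 s, if anything falls off the work surface, if the arm or the gripper's body presses on something with over 40 N, if the wrist force passes 120 N, or if a joint passes its speed limit or range.

## Robot

A 6-joint arm with a two-finger parallel gripper is mounted at the origin on the work surface. World frame = base frame: x ahead of the robot, y to its left, z up, the work surface at z = 0. Lengths are in m, angles in rad, forces in N, time in s.
With the tool pointing down it reaches from about 0.35 to 0.975 m from the base axis. Payload 4.9 kg.
Tool frame: the origin (TCP) lies at the very end of the fingers, on their centre line; the grasp point (between the pads) lies manip.grip_point_offset behind it (manip.grip_point_offset is the distance from the TCP to the grasp point, in m); z points along the fingers, y is the direction in which the jaws open and shut (so a half turn about z gives the same grasp; the last joint's range is limited). The gripper opens to 85 mm and grips with 20 to 120 N. Pads are 22 mm wide; open, the fingers measure 114 mm over their backs; the gripper's body (76 mm by 85 mm) begins 54 mm behind the grasp point. The pads swing forward as they close: fully open they stand 13 mm farther back than shut.
Start: joints at [1.095, 0.053, 1.613, -0, 1.476, -0.119], TCP at [0.218, 0.586, 0.231] pointing down, gripper open.
Joint ranges: [-3.01, 3.01], [-1.01, 2.22], [0.06, 2.58], [-1.02, 4.17], [0.09, 2.62], [-3.14, 3.14]. Speed limits (rad/s): [2.57, 2.57, 3.14, 3.14, 3.14, 3.14].

## Interface

Orientations are given as a unit quaternion [w, x, y, z].
In Python, from plant import status, grab_frame, camera_params, ticket, boxes_of, outline_of, manip gives the robot as it stands. The module is installed in compiled form; this text tells all that it offers.
- The arm moves only by the tool play_rows, never from a script. Its argument "deltas" is a list of rows, each a list of 2 entries, a list of its own where there are three numbers: the shift along the world's x, y, z in m, then the turn about the world's z in rad. A call has 1 to 5 rows; each row is the pose to reach, as a shift and turn from the pose commanded when the call began; what a row does not reach only later rows make up. A row lasts 1/8 s, in which the tool goes at most 62.5 mm and 10.7 degrees, less where a joint would pass 70% of its speed; a pose out of reach is approached as far as the arm can. A call with a gripper value outside its range is refused whole. "grip" is the opening, from -1 (shut) to 1 (fully open), set as the call begins (left out, the last holds). The fingers move at their own pace and stop on an object; the grip force is fixed at half the most. Time passes only in rows, so rows that repeat a pose let the fingers close. It gives the time, the measured TCP pose, the force and the opening at its end, in the units of the state.
- status.state(): the state, without advancing time (a new reading comes with each control period).
- grab_frame(name): name is "side" or "top" or "wrist"; returns (picture, depth): 480x640x3 uint8, blue, green, red; 480x640 float32, m along the optical axis (not along the pixel's ray), 0 where there is no reading.
- camera_params(name): a dict with "mtx" (3x3 intrinsics, pixels), "world_from_camera" (4x4, takes a point from camera to world coordinates). Camera axes: x right, y up, looking along -z (the intrinsics and any distortion apply to the point x, -y, -z); pixel columns grow to the right and rows downward; lengths in m; the calibration is good to about 2 mm. The wrist camera is an equidistant fisheye: a pixel r from the principal point sees the ray r / f radians off the axis. A picture is of the moment at which its call begins: read the wrist's pose just before it. camera_params takes no time and is no camera call; for the wrist camera it gives the pose at the moment of the call.
- ticket.job_done(): hands the job in, once; it reports no verdict.
Trained networks look in the newest picture that a camera, given by its name, has taken for a name from the list of things; names that differ only in an ending like _2 or _b are one class to them, and where a whole thing is asked for, a point or a joint stands for the part that bears it (a point fixed in the world has none). Each returns a list of dicts, best first, with "confidence" (0 to 1); they miss things now and then, are a little off and sometimes report something else, mostly with a low value. They report only what shows in the picture. A call takes as long as a camera call. They do not tell look-alikes from the thing itself.
- boxes_of(camera, name): "box" ([left, top, right, bottom] in pixels, round what is visible of it).
- outline_of(camera, name): "region" (480x640 bool, what is visible of it) and "box" ([left, top, right, bottom] in pixels, round what is visible of it).
The state is a dict: "time": time; "joint_pos": joint angles; "joint_vel": joint speeds; "joint_efforts": joint torques, N m; "tool_pos": TCP position; "tool_rot": TCP orientation; "contact_force": force on the tool from outside, world axes, zero at the start; "ft_torque": the same for the moment, N m; "gripper_width": opening from 0.0 (shut) to 1.0 (fully open).
Only numpy, scipy, OpenCV 4.12 (cv2) and the standard library are available. Lean on these libraries where they do the work, as an engineer would, in place of code of your own. Each camera call takes 0.05 s, during which the arm holds its last target.

## Working session

There is one attempt and no reset: what is moved stays moved. The work goes in short steps, Python scripts to look and compute and a tool call to move; the robot and the scene stay as the last step left them, time stands still between calls to the robot, and variables do not carry over. Pictures are saved under pics/ and viewed, and the job is handed in when it is done.

Besides the shell and the picture viewer there is one more tool, called after "Emit:" by a JSON object that holds its "api" and its "payload", one argument or row to a line. play_rows: Moves the arm, as the interface text tells. Its arguments: {"type":"object","properties":{"deltas":{"type":"array"},"grip":{"type":"number"}},"required":["deltas"]}

```bash
mkdir -p pics; cat > h.py <<'E'
import numpy as np, cv2
from plant import status, grab_frame, camera_params, ticket, boxes_of, outline_of, manip
def pts(cam,depth,P,uv):
    K=P["mtx"];T=P["world_from_camera"];out=[]
    for u,v in uv:
        d=depth[int(v),int(u)]
        c=np.array([(u-K[0,2])/K[0,0]*d,-(v-K[1,2])/K[1,1]*d,-d,1]);out.append((T@c)[:3])
    return np.array(out)
def cloud(depth,P):
    K=P["mtx"];T=P["world_from_camera"];v,u=np.mgrid[:480,:640];d=depth
    c=np.stack([(u-K[0,2])/K[0,0]*d,-(v-K[1,2])/K[1,1]*d,-d,np.ones_like(d)],-1)
    return (c@T.T)[...,:3]
E
python3 - <<'E'
from h import *
print(manip.grip_point_offset,status.state())
for n in("top","side","wrist"):
    P=camera_params(n);im,d=grab_frame(n);cv2.imwrite(f"pics/{n}0.png",im);np.savez(f"{n}0.npz",im=im,d=d,K=P["mtx"],T=P["world_from_camera"])
    print(n,P["mtx"].tolist(),P["world_from_camera"].round(3).tolist(),[k for k in P])
    if n!="wrist":
        for k in("rack","tall_bottle_mid","short_1_mid","grip","pusher","mark_line","spray_can_mid","battery_mid","drill_mid"):
            try:print(k,[(np.round(b["box"]).tolist(),round(b["confidence"],2)) for b in boxes_of(n,k)])
            except Exception as e: print(k,e)
E
```

```text
0.0187 {'time': 0.0, 'joint_pos': array([ 1.09500936e+00,  5.33613423e-02,  1.61428998e+00, -1.76613297e-05,
        1.47601682e+00, -1.18969502e-01]), 'joint_vel': array([-1.16883088e-03, -8.25963215e-05,  1.97558050e-03,  4.63245589e-04,
        4.80935119e-04, -6.24284127e-04]), 'joint_efforts': array([-5.16854889e-04, -3.93680978e+01, -3.70179927e+01, -1.77190377e-04,
        7.23450183e-03, -4.38232448e-06]), 'tool_pos': array([0.21800604, 0.58507735, 0.23006265]), 'tool_rot': array([-2.95669296e-04,  1.77462861e-01,  9.84126951e-01, -9.94769581e-04]), 'contact_force': array([ 0.00164907,  0.08252688, -0.2503823 ]), 'ft_torque': array([-0.02773887, -0.00892045,  0.06696043]), 'gripper_width': 1.0006416222447732}
top [[536.5965120219911, 0.0, 326.4401388148732], [0.0, 536.5965120219911, 237.23598113587056], [0.0, 0.0, 1.0]] [[-0.028, 0.995, -0.098, 0.357], [-1.0, -0.026, 0.016, 0.01], [0.013, 0.099, 0.995, 1.524], [0.0, 0.0, 0.0, 1.0]] ['mtx', 'world_from_camera']
rack [([204.0, 169.0, 421.0, 273.0], 0.7)]
tall_bottle_mid [([372.0, 210.0, 388.0, 265.0], 0.64)]
short_1_mid [([302.
[... 965 characters left out ...]
ip [([300.0, 178.0, 335.0, 220.0], 0.82)]
pusher [([303.0, 176.0, 335.0, 217.0], 0.85)]
mark_line [([418.0, 406.0, 480.0, 448.0], 0.73)]
spray_can_mid [([169.0, 152.0, 196.0, 208.0], 0.88)]
battery_mid [([421.0, 403.0, 481.0, 450.0], 0.68), ([239.0, 174.0, 432.0, 336.0], 0.63), ([311.0, 367.0, 382.0, 412.0], 0.51)]
drill_mid [([205.0, 99.0, 234.0, 169.0], 0.85), ([309.0, 367.0, 381.0, 412.0], 0.64), ([420.0, 404.0, 483.0, 448.0], 0.23)]
wrist [[371.64829954431775, 0.0, 321.6891652233747], [0.0, 371.64829954431775, 236.31224046810127], [0.0, 0.0, 1.0]] [[0.35, -0.886, -0.303, 0.141], [0.937, 0.331, 0.113, 0.615], [-0.0, -0.324, 0.946, 0.374], [0.0, 0.0, 0.0, 1.0]] ['mtx', 'world_from_camera']
```

```bash
python3 - <<'E'
from h import *
z=np.load("top0.npz");im=z["im"]
cv2.imwrite("pics/top0c.png",cv2.resize(im[150:330,190:440],None,fx=3.2,fy=3.2,interpolation=cv2.INTER_CUBIC))
z=np.load("side0.npz");im=z["im"]
cv2.imwrite("pics/side0c.png",cv2.resize(im[160:345,225:440],None,fx=3.2,fy=3.2,interpolation=cv2.INTER_CUBIC))
E
```

```text
(no output)
```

View pics/top0.png

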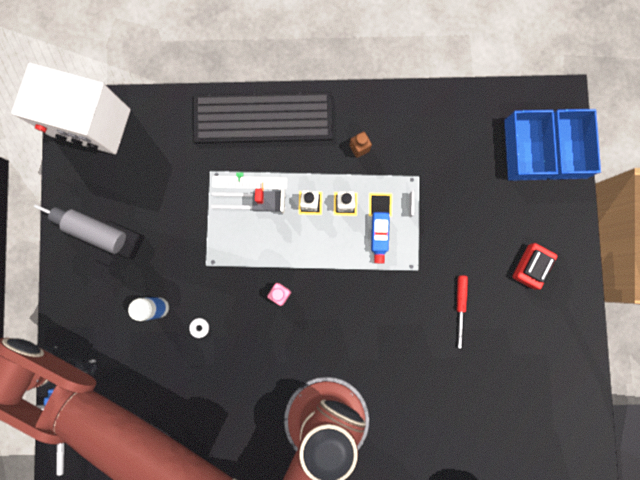

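```bash
ls pics
```

```text
side0.png
side0c.png
top0.png
top0c.png
wrist0.png
```

View pics/side0.png

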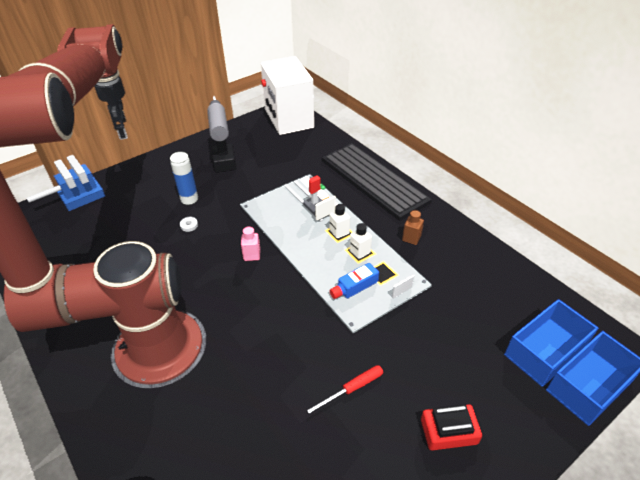

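View crops.

View pics/top0c.png

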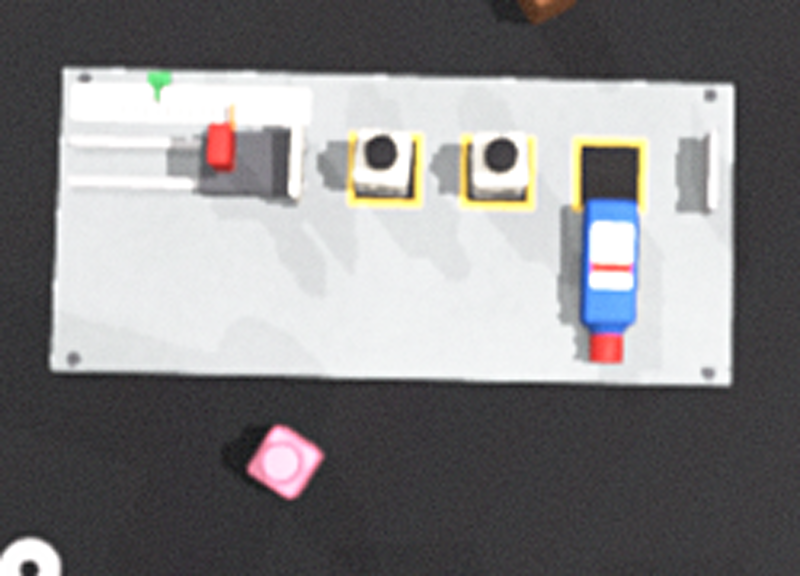

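View pics/side0c.png

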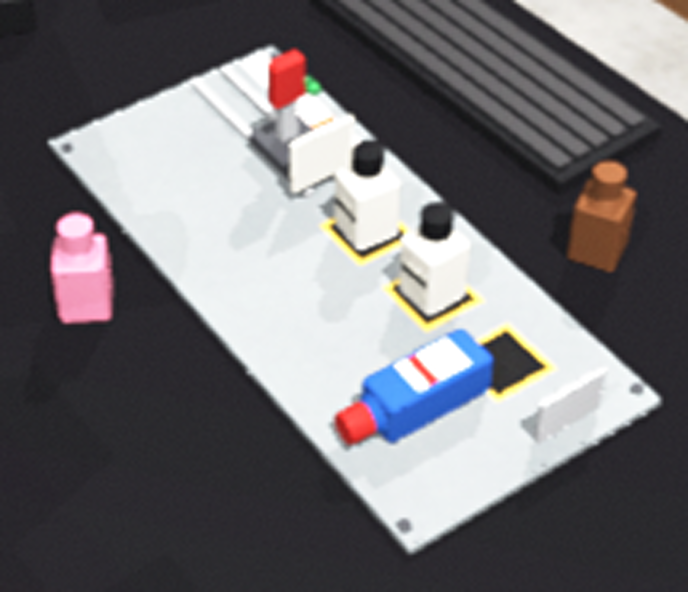

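```bash
cat >> h.py <<'E'
def onplane(P,uv,z):
    K=P["mtx"];T=P["world_from_camera"];uv=np.atleast_2d(uv).astype(float)
    c=np.stack([(uv[:,0]-K[0,2])/K[0,0],-(uv[:,1]-K[1,2])/K[1,1],-np.ones(len(uv))],-1)
    r=c@T[:3,:3].T;o=T[:3,3];s=(z-o[2])/r[:,2];return o+r*s[:,None]
E
python3 - <<'E'
from h import *
for n in("top","side"):
    z=np.load(n+"0.npz");im=z["im"];d=z["d"];P=dict(mtx=z["K"],world_from_camera=z["T"])
    C=cloud(d,P);hsv=cv2.cvtColor(im,cv2.COLOR_BGR2HSV)
    g=np.zeros((480,640),bool)
    X=C[...,0];Y=C[...,1];Z=C[...,2]
    roi=(X>.35)&(X<.85)&(Y>-.35)&(Y<.4)
    m=roi&(Z<.1)&(hsv[...,2]>100)
    m=m.astype(np.uint8);nl,lab,st,_=cv2.connectedComponentsWithStats(m);k=1+np.argmax(st[1:,4]);m=(lab==k).astype(np.uint8)
    cs,_=cv2.findContours(m,cv2.RETR_EXTERNAL,cv2.CHAIN_APPROX_NONE);c=max(cs,key=cv2.contourArea)[:,0]
    W=onplane(P,c,.01)[:,:2].astype(np.float32)
    print(n,"plate",cv2.minAreaRect(W*1000),(cv2.boxPoints(cv2.minAreaRect(W*1000))).round(1).tolist())
    q=roi&(Z<.008);print("bench z",np.median(Z[q]) if q.any() else None, "plate z",np.median(Z[m>0]))
    h,s,v=hsv[...,0].astype(int),hsv[...,1],hsv[...,2]
    blue=roi&(h>100)&(h<125)&(s>130)&(v>80)&(Z<.2)
    red=roi&((h<8)|(h>172))&(s>150)&(v>80)&(Z<.2)
    grn=roi&(h>45)&(h<85)&(s>120)
    yel=roi&(h>20)&(h<32)&(s>120)&(Z<.05)
    blk=roi&(v<70)&(Z>.085)
    for nm,mm in(("blue",blue),("red",red),("green",grn),("yellow",yel),("blkcap",blk)):
        nl,lab,st,ce=cv2.connectedComponentsWithStats(mm.astype(np.uint8))
        for k in range(1,nl):
            if st[k,4]<6: continue
            w=C[lab==k];print(nm,st[k].tolist(),w.mean(0).round(4).tolist(),"zrange",np.percentile(w[:,2],[5,95]).round(3),"minmax xy",w[:,:2].min(0).round(3),w[:,:2].max(0).round(3))
E
```

```text
top plate ((556.5709228515625, 22.6519775390625), (603.7994995117188, 274.38067626953125), 87.16312408447266) [[404.6000061035156, -272.1000061035156], [678.7000122070312, -285.70001220703125], [708.5, 317.3999938964844], [434.5, 331.0]]
bench z 0.0008479279222105562 plate z 0.010377458127865946
blue [372, 212, 17, 42, 347] [0.5069, -0.1582, 0.0518] zrange [0.036 0.06 ] minmax xy [ 0.455 -0.189] [ 0.576 -0.137]
red [255, 189, 8, 14, 106] [0.6106, 0.1636, 0.1253] zrange [0.109 0.133] minmax xy [0.595 0.155] [0.629 0.173]
red [376, 233, 10, 1, 10] [0.5101, -0.1623, 0.0562] zrange [0.051 0.059] minmax xy [ 0.509 -0.174] [ 0.511 -0.15 ]
red [375, 255, 9, 8, 68] [0.4408, -0.1566, 0.0455] zrange [0.04  0.052] minmax xy [ 0.43  -0.168] [ 0.451 -0.146]
green [237, 173, 6, 5, 18] [0.6909, 0.2291, 0.0209] zrange [0.013 0.029] minmax xy [0.683 0.221] [0.697 0.236]
yellow [299, 193, 9, 20, 30] [0.6029, 0.0578, 0.0098] zrange [0.004 0.014] minmax xy [0.58  0.039] [0.635 0.062]
yellow [309, 193, 12, 21, 35] [0.5973, 0.0081, 0.0095] zrange [0.006 0.013] minmax xy [0.577 0.001] [0.635 0.034]
yellow 
[... 1223 characters left out ...]
.148]
green [321, 184, 4, 5, 14] [0.6982, 0.2317, 0.0142] zrange [0.    0.021] minmax xy [0.687 0.219] [0.715 0.254]
yellow [327, 229, 23, 13, 41] [0.5904, 0.0227, 0.0113] zrange [0.007 0.015] minmax xy [ 0.577 -0.   ] [0.623 0.064]
yellow [347, 248, 27, 14, 49] [0.591, -0.0818, 0.0113] zrange [0.007 0.015] minmax xy [ 0.571 -0.101] [ 0.63  -0.035]
yellow [376, 263, 20, 21, 48] [0.6088, -0.1767, 0.0113] zrange [0.008 0.015] minmax xy [ 0.569 -0.199] [ 0.628 -0.142]
blkcap [336, 204, 8, 11, 74] [0.6031, 0.0261, 0.1087] zrange [0.098 0.115] minmax xy [0.591 0.015] [0.621 0.041]
blkcap [357, 224, 9, 11, 87] [0.5981, -0.0739, 0.1091] zrange [0.098 0.115] minmax xy [ 0.585 -0.086] [ 0.615 -0.058]
```

Layout: the free pad is pad_a, with the blue bottle at top-camera px (380,237). The white shorts stand at px (310,202) and (346,203). Look-alikes are pink at (279,294) and brown at (360,144). For the pusher, the red grip is at (258,196), as opposed to the battery at (535,265) and the screwdriver at (461,290). The crops confirm the choice. Moving over to the bottle cap next.

Emit:
{"api": "play_rows", "payload": {
  "deltas": [
    [[0.01,-0.05,0.02],0.06],
    [[0.025,-0.11,0.04],0.12],
    [[0.04,-0.17,0.05],0.18],
    [[0.06,-0.23,0.05],0.24],
    [[0.075,-0.29,0.05],0.31]
  ],
  "grip": 1
}}

```text
time: 1.68
tool_pos: [0.2929, 0.2965, 0.2818]
tool_rot: [0.001, 0.022, 1.0, 0.0]
contact_force: [1.1, -1.1, -0.3]
gripper_width: 1.002
```

Emit:
{"api": "play_rows", "payload": {
  "deltas": [
    [[0.015,-0.06,0],0],
    [[0.035,-0.12,0],0],
    [[0.055,-0.18,0],0],
    [[0.075,-0.24,0],0],
    [[0.095,-0.3,0],0]
  ]
}}

```text
time: 2.3
tool_pos: [0.3869, -0.001, 0.2818]
tool_rot: [0.001, 0.024, 1.0, -0.0]
contact_force: [0.8, -0.5, 1.2]
gripper_width: 1.002
```

Emit:
{"api": "play_rows", "payload": {
  "deltas": [
    [[0.015,-0.05,-0.02],0],
    [[0.03,-0.1,-0.05],0],
    [[0.041,-0.152,-0.08],0],
    [[0.041,-0.152,-0.1],0],
    [[0.041,-0.152,-0.1],0]
  ]
}}

```text
time: 2.92
tool_pos: [0.4265, -0.1509, 0.1793]
tool_rot: [-0.002, 0.024, 1.0, 0.001]
contact_force: [0.2, 0.7, 0.8]
gripper_width: 1.004
```

```bash
python3 - <<'E'
from h import *
s=status.state();P=camera_params("wrist");im,d=grab_frame("wrist");cv2.imwrite("pics/w1.png",im);print(s["tool_pos"])
np.savez("w1.npz",im=im,d=d,K=P["mtx"],T=P["world_from_camera"])
K=P["mtx"];T=P["world_from_camera"]
v,u=np.mgrid[:480,:640];x=(u-K[0,2])/K[0,0];y=(v-K[1,2])/K[1,1];r=np.hypot(x,y);k=np.where(r>1e-6,np.tan(np.minimum(r,1.4))/np.maximum(r,1e-6),1)
C=np.stack([x*k*d,-y*k*d,-d],-1)@T[:3,:3].T+T[:3,3]
hsv=cv2.cvtColor(im,cv2.COLOR_BGR2HSV);h,ss,vv=hsv[...,0].astype(int),hsv[...,1],hsv[...,2]
ok=(d>0)&(r<1.3)
for nm,m in(("blue",(h>100)&(h<125)&(ss>130)&(vv>80)),("red",((h<8)|(h>172))&(ss>150)&(vv>80)),("yel",(h>20)&(h<32)&(ss>120)),("grn",(h>45)&(h<85)&(ss>120))):
    nl,lab,st,ce=cv2.connectedComponentsWithStats((m&ok).astype(np.uint8))
    for i in range(1,nl):
        if st[i,4]<30: continue
        w=C[lab==i];print(nm,st[i].tolist(),w.mean(0).round(4),np.percentile(w,[1],axis=0).round(4),np.percentile(w,[99],axis=0).round(4))
E
```

```text
[ 0.42648059 -0.1508641   0.17932242]
blue [284, 252, 56, 124, 3982] [ 0.494  -0.1621  0.053 ] [[ 0.4543 -0.1876  0.0192]] [[ 0.5674 -0.1393  0.0573]]
blue [0, 373, 68, 107, 5043] [ 0.7106 -0.6106  0.0487] [[ 6.585e-01 -7.690e-01  6.000e-04]] [[ 0.8361 -0.5432  0.0806]]
red [57, 87, 29, 106, 2619] [ 0.3384 -0.3856  0.0192] [[ 0.2892 -0.4212 -0.0009]] [[ 0.3873 -0.3743  0.0266]]
red [296, 218, 34, 36, 1124] [ 0.4376 -0.1583  0.0434] [[ 0.4277 -0.172   0.0263]] [[ 0.451  -0.1452  0.0487]]
red [292, 318, 39, 9, 313] [ 0.509  -0.1636  0.0567] [[ 0.5042 -0.1794  0.0551]] [[ 0.5133 -0.1477  0.0581]]
red [598, 371, 42, 49, 1289] [0.6176 0.1672 0.1043] [[ 0.5952  0.1535 -0.    ]] [[0.7947 0.3834 0.1296]]
yel [474, 335, 45, 15, 253] [0.5741 0.035  0.0178] [[ 0.4225 -0.0948  0.009 ]] [[0.5948 0.0633 0.2172]]
yel [372, 342, 52, 49, 512] [ 0.5875 -0.0901  0.0137] [[ 0.4373 -0.1086  0.0088]] [[ 0.6335 -0.0549  0.195 ]]
yel [279, 345, 65, 47, 699] [ 0.6049 -0.1702  0.0106] [[ 0.5649 -0.2034  0.009 ]] [[ 0.63   -0.1368  0.0122]]
grn [591, 384, 9, 10, 65] [0.6961 0.2264 0.0143] [[ 0.685   0.2178 -0.0007]] [[0.7214 0.2527 0.0224]]
```

View pics/w1.png

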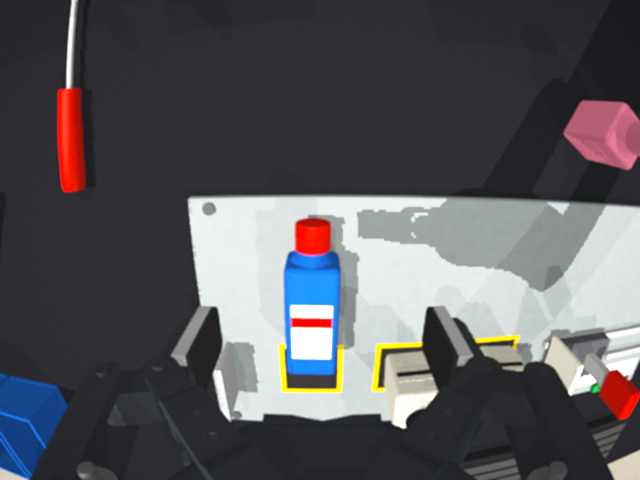

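The wrist view shows the cap at px (313,236), with its tip at x=0.428, y=-0.158 and the jaws aligned to it. Descending on the cap's tip.

Emit:
{"api": "play_rows", "payload": {
  "deltas": [
    [[0,-0.007,-0.05],0],
    [[0,-0.007,-0.1],0],
    [[0,-0.007,-0.14],0],
    [[0,-0.007,-0.158],0],
    [[0,-0.007,-0.158],0]
  ]
}}

```text
time: 3.6
tool_pos: [0.4276, -0.1572, 0.0233]
tool_rot: [-0.0, 0.023, 1.0, 0.0]
contact_force: [0.0, -0.8, 0.7]
gripper_width: 1.003
```

Emit:
{"api": "play_rows", "payload": {
  "deltas": [
    [[0,0,0],0],
    [[0,0,0],0],
    [[0,0,0],0],
    [[0,0,0],0],
    [[0,0,0],0]
  ],
  "grip": -0.36
}}

```text
time: 4.22
tool_pos: [0.4282, -0.1583, 0.0243]
tool_rot: [0.0, 0.023, 1.0, -0.0]
contact_force: [-1.5, 0.8, 4.3]
gripper_width: 0.329
```

Emit:
{"api": "play_rows", "payload": {
  "deltas": [
    [[0,0,0],0],
    [[0,0,-0.004],0],
    [[0,0,-0.009],0],
    [[0,0,-0.009],0]
  ],
  "grip": 0
}}

```text
time: 4.72
tool_pos: [0.427, -0.1576, 0.0133]
tool_rot: [-0.001, 0.023, 1.0, 0.0]
contact_force: [-0.5, -0.4, -1.3]
gripper_width: 0.501
```

Emit:
{"api": "play_rows", "payload": {
  "deltas": [
    [[0,0,0],0],
    [[0,0,0],0],
    [[0,0,0],0],
    [[0,0,0],0]
  ],
  "grip": -0.4
}}

```text
time: 5.22
tool_pos: [0.4276, -0.1579, 0.0143]
tool_rot: [-0.0, 0.023, 1.0, 0.0]
contact_force: [-0.7, 0.5, -0.1]
gripper_width: 0.323
```

```bash
python3 - <<'E'
from h import *
print(status.state()["tool_pos"])
im,d=grab_frame("wrist");cv2.imwrite("pics/w2.png",im)
im,d=grab_frame("side");cv2.imwrite("pics/s2.png",cv2.resize(im[200:360,240:460],None,fx=3.5,fy=3.5))
E
```

```text
[ 0.42761019 -0.1579411   0.01429607]
```

View pics/w2.png

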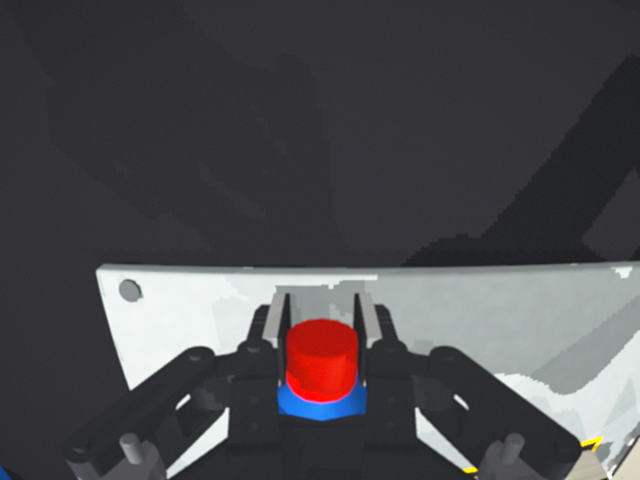

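View pics/s2.png

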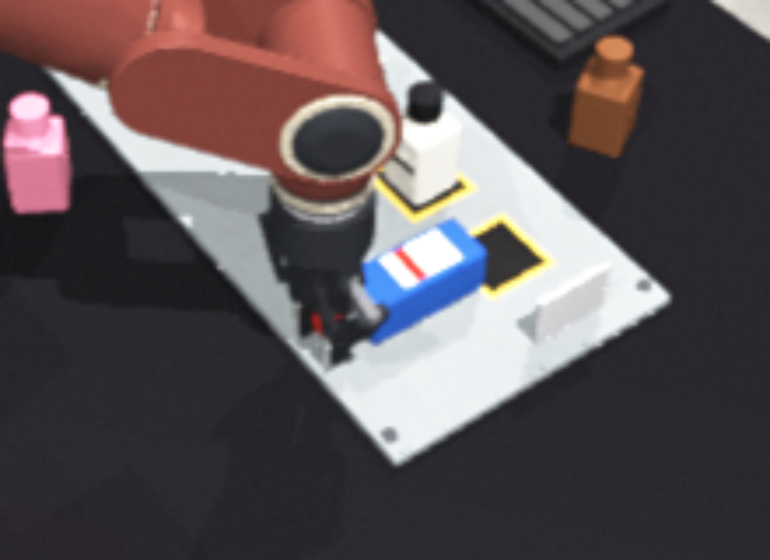

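Light grip on the cap, straddled evenly at px (322,350). Testing how it pivots with a small lift.

Emit:
{"api": "play_rows", "payload": {
  "deltas": [
    [[0,0,0.01],0],
    [[0.001,0,0.02],0],
    [[0.002,0,0.03],0],
    [[0.004,0,0.04],0],
    [[0.004,0,0.04],0]
  ]
}}

```text
time: 5.95
tool_pos: [0.4328, -0.1585, 0.0557]
tool_rot: [0.001, 0.023, 1.0, -0.001]
contact_force: [0.8, 0.6, -2.2]
gripper_width: 0.324
```

```bash
python3 - <<'E'
from h import *
print(status.state()["tool_pos"])
im,d=grab_frame("wrist");cv2.imwrite("pics/w3.png",im)
im,d=grab_frame("side");cv2.imwrite("pics/s3.png",cv2.resize(im[200:360,240:460],None,fx=3.5,fy=3.5))
E
```

```text
[ 0.43275266 -0.15845814  0.0557323 ]
```

View pics/s3.png

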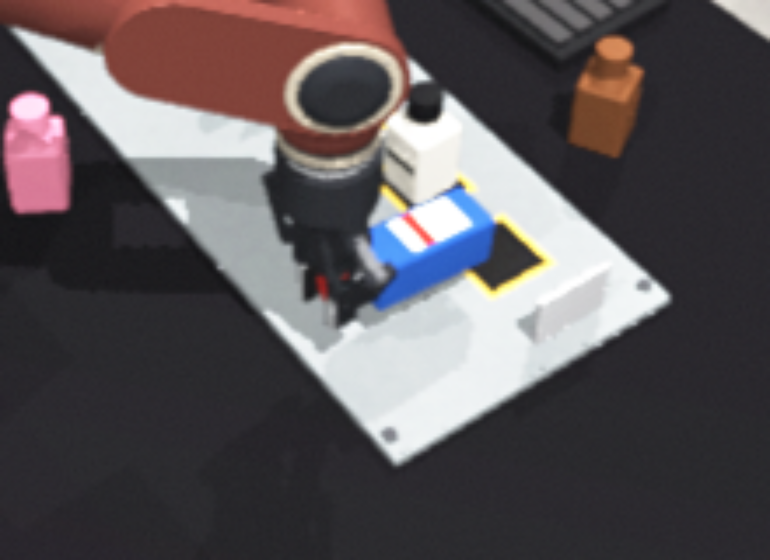

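View pics/w3.png

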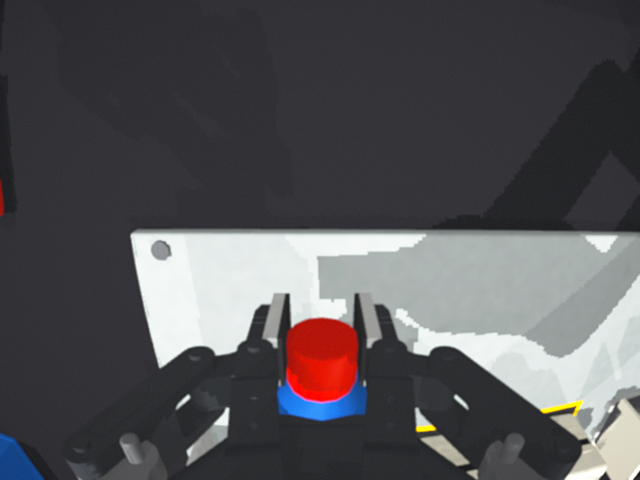

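Emit:
{"api": "play_rows", "payload": {
  "deltas": [
    [[0,0,-0.01],0],
    [[0,0,-0.02],0],
    [[0,0,-0.025],0],
    [[0,0,-0.025],0]
  ]
}}

```text
time: 6.55
tool_pos: [0.431, -0.1576, 0.0283]
tool_rot: [-0.001, 0.023, 1.0, 0.0]
contact_force: [0.6, -0.1, -2.4]
gripper_width: 0.321
```

Emit:
{"api": "play_rows", "payload": {
  "deltas": [
    [[0,0,0],0],
    [[0,0,0],0]
  ],
  "grip": -0.36
}}

```text
time: 6.8
tool_pos: [0.432, -0.1582, 0.0297]
tool_rot: [0.0, 0.023, 1.0, -0.0]
contact_force: [0.4, -0.1, -2.2]
gripper_width: 0.327
```

```bash
cat > look.py <<'E'
from h import *
import sys
t=sys.argv[1]
s=status.state();print(s["tool_pos"].round(4),s["contact_force"].round(2),s["gripper_width"])
a,d=grab_frame("wrist");a=a[:480]
b,d=grab_frame("side");b=cv2.resize(b[200:320,320:420],None,fx=4,fy=4)
cv2.imwrite(f"pics/{t}.png",np.hstack([cv2.resize(a[200:480,150:500],None,fx=1,fy=1),np.vstack([b[:280]])]) if 0 else np.hstack([cv2.resize(a[180:480,160:480],(400,375)),cv2.resize(b,(400,375) if False else (312,375))]))
E
python3 look.py l1
```

```text
[ 0.432  -0.1582  0.0297] [ 0.42 -0.08 -2.16] 0.3273066761830088
```

View pics/l1.png

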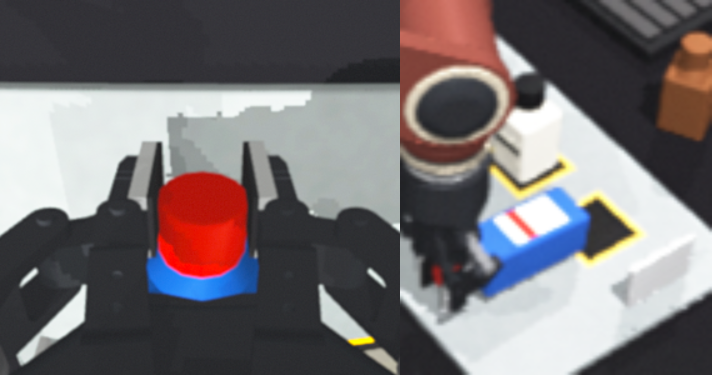

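Emit:
{"api": "play_rows", "payload": {
  "deltas": [
    [[0,0,0],0],
    [[0,0,0],0]
  ],
  "grip": -0.345
}}

```text
time: 7.15
tool_pos: [0.4317, -0.158, 0.0294]
tool_rot: [0.0, 0.023, 1.0, -0.0]
contact_force: [0.7, 0.2, -2.3]
gripper_width: 0.332
```

Emit:
{"api": "play_rows", "payload": {
  "deltas": [
    [[0,0,0],0],
    [[0,0,0],0]
  ],
  "grip": -0.335
}}

```text
time: 7.4
tool_pos: [0.4317, -0.158, 0.0293]
tool_rot: [0.0, 0.023, 1.0, -0.0]
contact_force: [-0.0, 0.7, -2.1]
gripper_width: 0.331
```

```bash
python3 look.py l2
```

```text
[ 0.4317 -0.158   0.0293] [-0.01  0.74 -2.13] 0.3307611350827449
```

View pics/l2.png

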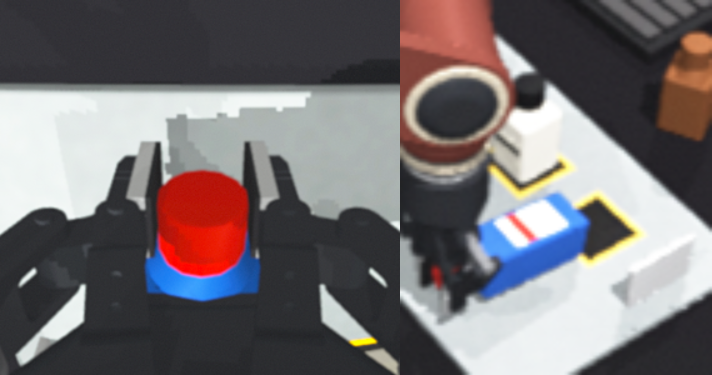

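Emit:
{"api": "play_rows", "payload": {
  "deltas": [
    [[0,0,0],0],
    [[0,0,0],0]
  ],
  "grip": -0.325
}}

```text
time: 7.75
tool_pos: [0.4318, -0.158, 0.0294]
tool_rot: [0.0, 0.023, 1.0, -0.0]
contact_force: [0.2, 0.0, -2.3]
gripper_width: 0.339
```

Emit:
{"api": "play_rows", "payload": {
  "deltas": [
    [[0,0,0],0],
    [[0,0,0],0]
  ],
  "grip": -0.315
}}

```text
time: 8.0
tool_pos: [0.4318, -0.158, 0.0294]
tool_rot: [0.0, 0.023, 1.0, -0.0]
contact_force: [0.4, -0.4, -1.4]
gripper_width: 0.347
```

```bash
python3 look.py l3
```

```text
[ 0.4318 -0.158   0.0294] [ 0.43 -0.39 -1.44] 0.3470220442291324
```

View pics/l3.png

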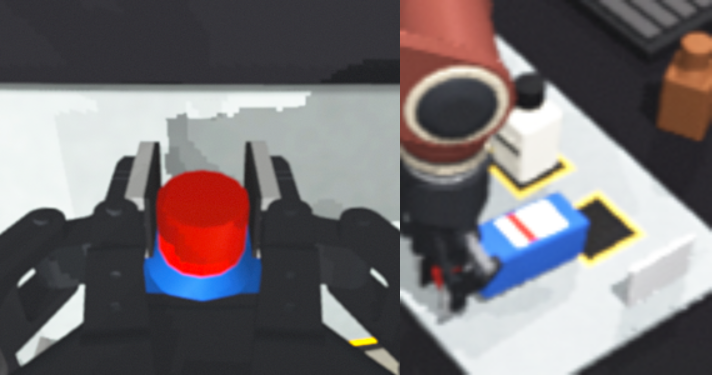

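The load on the tool dropped to -1.4 N, so the bottle pivoted and its underside edge now rests on the plate. Following the arc with this light grip.

Emit:
{"api": "play_rows", "payload": {
  "deltas": [
    [[0,0,0],0],
    [[0.004,0,0.01],0],
    [[0.008,0,0.021],0],
    [[0.013,-0.001,0.03],0],
    [[0.018,-0.001,0.039],0]
  ],
  "grip": -0.325
}}

```text
time: 8.72
tool_pos: [0.4505, -0.1592, 0.0694]
tool_rot: [0.001, 0.023, 1.0, -0.0]
contact_force: [-0.7, -0.1, -1.4]
gripper_width: 0.344
```

```bash
python3 look.py l4
```

```text
[ 0.4505 -0.1592  0.0694] [-0.66 -0.11 -1.37] 0.3443497199451459
```

View pics/l4.png

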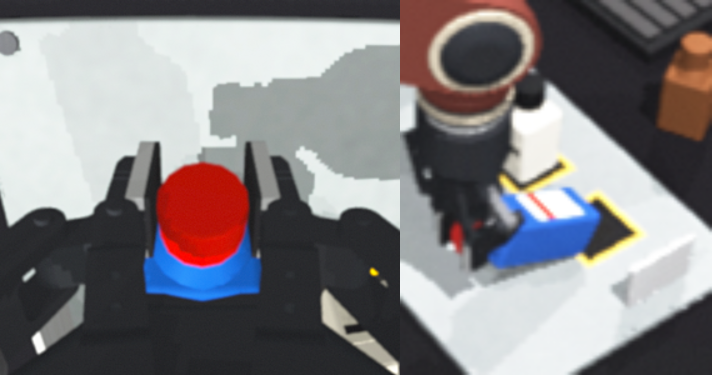

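Pivoting well (cap face turning up, ~1.4 N load shared with the plate). Continue.

Emit:
{"api": "play_rows", "payload": {
  "deltas": [
    [[0.006,0,0.008],0],
    [[0.013,-0.001,0.016],0],
    [[0.02,-0.001,0.023],0],
    [[0.028,-0.001,0.03],0],
    [[0.036,-0.002,0.036],0]
  ]
}}

```text
time: 9.45
tool_pos: [0.4863, -0.1609, 0.1047]
tool_rot: [0.0, 0.023, 1.0, 0.0]
contact_force: [-0.3, 0.2, -2.3]
gripper_width: 0.341
```

```bash
python3 look.py l5
```

```text
[ 0.4863 -0.1609  0.1047] [-0.35  0.22 -2.28] 0.3413243675197292
```

View pics/l5.png

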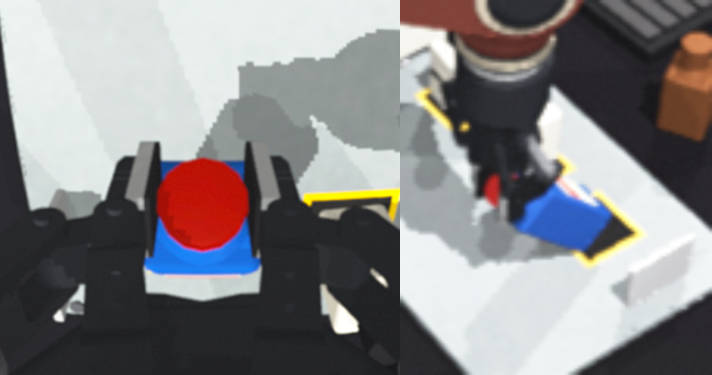

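Emit:
{"api": "play_rows", "payload": {
  "deltas": [
    [[0.004,0,0.001],0],
    [[0.01,0,0.004],0],
    [[0.018,-0.001,0.008],0],
    [[0.027,-0.001,0.012],0],
    [[0.036,-0.002,0.015],0]
  ],
  "grip": -0.32
}}

```text
time: 10.18
tool_pos: [0.5225, -0.163, 0.1196]
tool_rot: [0.0, 0.023, 1.0, -0.0]
contact_force: [0.3, -0.5, -1.4]
gripper_width: 0.343
```

```bash
python3 look.py l6
```

```text
[ 0.5225 -0.163   0.1196] [ 0.28 -0.48 -1.44] 0.343478146862351
```

View pics/l6.png

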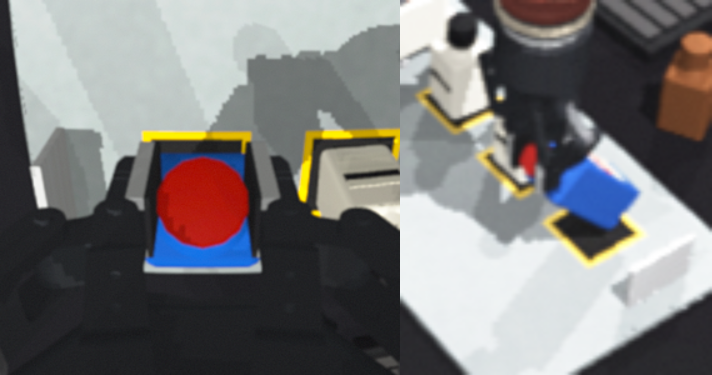

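```bash
cat > tilt.py <<'E'
from h import *
s=status.state();print(s["tool_pos"].round(4),s["contact_force"].round(2))
P=camera_params("wrist");im,d=grab_frame("wrist");K=P["mtx"];T=P["world_from_camera"]
v,u=np.mgrid[:480,:640];x=(u-K[0,2])/K[0,0];y=(v-K[1,2])/K[1,1];r=np.hypot(x,y);k=np.where(r>1e-6,np.tan(np.minimum(r,1.4))/np.maximum(r,1e-6),1)
Cw=np.stack([x*k*d,-y*k*d,-d],-1)@T[:3,:3].T+T[:3,3]
P=camera_params("side");im2,d2=grab_frame("side");Cs=cloud(d2,P)
def fit(w,nm):
    for _ in range(4):
        c=np.median(w,0);c=w.mean(0);U,S,V=np.linalg.svd(w-c,full_matrices=False);e=abs((w-c)@V[2]);w=w[e<max(.0025,1.5*e.std())]
    n=V[2];print(nm,len(w),c.round(4),"normal",n.round(3),"x",np.percentile(w[:,0],[2,98]).round(3),"z",np.percentile(w[:,2],[2,98]).round(3))
for nm,im,C,dd in(("w",im,Cw,d),("s",im2,Cs,d2)):
    hsv=cv2.cvtColor(im,cv2.COLOR_BGR2HSV);h,ss,vv=hsv[...,0].astype(int),hsv[...,1],hsv[...,2]
    t=s["tool_pos"];near=(abs(C[...,0]-t[0])<.15)&(abs(C[...,1]-t[1])<.06)&(C[...,2]>.012)&(dd>0)
    red=near&((h<8)|(h>172))&(ss>150)&(vv>60);blue=near&(h>100)&(h<125)&(ss>120)&(vv>50)
    red=cv2.erode(red.astype(np.uint8),np.ones((3,3)))>0 if nm=="w" else red
    if red.sum()>30:fit(C[red],nm+" red")
    if blue.sum()>30:fit(C[blue],nm+" blue"); b=C[blue];print("  blue x",np.percentile(b[:,0],[1,99]).round(3),"y",np.percentile(b[:,1],[1,99]).round(3),"z",np.percentile(b[:,2],[1,99]).round(3))
E
python3 tilt.py
```

```text
[ 0.523  -0.1633  0.12  ] [-0.49 -0.2  -1.97]
w red 3625 [ 0.5253 -0.1633  0.141 ] normal [ 0.643 -0.032 -0.766] x [0.516 0.535] z [0.133 0.149]
w blue 1771 [ 0.5521 -0.1645  0.1214] normal [-0.652  0.035  0.758] x [0.53  0.564] z [0.101 0.13 ]
  blue x [0.524 0.566] y [-0.184 -0.146] z [0.099 0.154]
s red 15 [ 0.5061 -0.1601  0.176 ] normal [-0.875  0.283 -0.392] x [0.406 0.527] z [0.138 0.392]
s blue 283 [ 0.5748 -0.1867  0.0798] normal [ 0.054  0.999 -0.006] x [0.535 0.614] z [0.035 0.125]
  blue x [0.525 0.618] y [-0.207 -0.172] z [0.031 0.173]
```

The cap normal gives 0.70 rad of tilt still left, and the bottle has lifted slightly off its edge. Setting the edge back down and loosening a bit.

Emit:
{"api": "play_rows", "payload": {
  "deltas": [
    [[-0.009,0,-0.003],0],
    [[-0.018,0,-0.006],0],
    [[-0.018,0,-0.008],0],
    [[-0.018,0,-0.008],0]
  ]
}}

```text
time: 10.88
tool_pos: [0.5035, -0.1633, 0.1122]
tool_rot: [0.0, 0.024, 1.0, -0.0]
contact_force: [-0.4, 0.3, -1.1]
gripper_width: 0.343
```

Emit:
{"api": "play_rows", "payload": {
  "deltas": [
    [[0,0,0],0],
    [[0,0,0],0],
    [[0,0,0],0]
  ],
  "grip": -0.31
}}

```text
time: 11.25
tool_pos: [0.5038, -0.1632, 0.1119]
tool_rot: [0.0, 0.023, 1.0, -0.0]
contact_force: [-3.7, -0.0, 4.2]
gripper_width: 0.346
```

```bash
python3 tilt.py
```

```text
[ 0.5038 -0.1632  0.1119] [-3.74 -0.01  4.18]
w red 3639 [ 0.506  -0.1631  0.1332] normal [ 0.627 -0.03  -0.779] x [0.496 0.516] z [0.125 0.141]
w blue 1908 [ 0.531  -0.1645  0.1118] normal [-0.636  0.029  0.771] x [0.51  0.544] z [0.093 0.121]
  blue x [0.505 0.546] y [-0.183 -0.147] z [0.091 0.147]
s red 26 [ 0.5005 -0.1625  0.1375] normal [ 0.817 -0.57  -0.093] x [0.489 0.51 ] z [0.124 0.167]
s blue 273 [ 0.5557 -0.1867  0.072 ] normal [ 0.044  0.999 -0.005] x [0.516 0.596] z [0.025 0.117]
  blue x [0.5 0.6] y [-0.209 -0.175] z [0.017 0.165]
```

Emit:
{"api": "play_rows", "payload": {
  "deltas": [
    [[0,0,0.004],0],
    [[0.005,0,0.008],0],
    [[0.012,-0.001,0.012],0],
    [[0.019,-0.001,0.015],0],
    [[0.026,-0.001,0.018],0]
  ]
}}

```text
time: 11.98
tool_pos: [0.5303, -0.1639, 0.1293]
tool_rot: [-0.0, 0.023, 1.0, 0.0]
contact_force: [-0.5, -0.2, -2.0]
gripper_width: 0.347
```

```bash
python3 tilt.py
```

```text
[ 0.5303 -0.1639  0.1293] [-0.48 -0.2  -1.98]
w red 3559 [ 0.5328 -0.1639  0.1502] normal [ 0.427 -0.019 -0.904] x [0.522 0.544] z [0.144 0.156]
w blue 1487 [ 0.5373 -0.1644  0.1168] normal [-0.422  0.018  0.907] x [0.527 0.567] z [0.111 0.13 ]
  blue x [0.523 0.568] y [-0.183 -0.144] z [0.108 0.158]
s red 21 [ 0.4808 -0.1589  0.2401] normal [-0.834  0.283 -0.473] x [0.381 0.535] z [0.147 0.419]
s blue 278 [ 0.5669 -0.1866  0.0804] normal [ 0.041  0.999 -0.025] x [0.533 0.601] z [0.031 0.13 ]
  blue x [0.526 0.604] y [-0.206 -0.148] z [0.019 0.175]
```

Emit:
{"api": "play_rows", "payload": {
  "deltas": [
    [[0,0,-0.003],0],
    [[0.008,0,-0.001],0],
    [[0.016,-0.001,0.001],0],
    [[0.025,-0.001,0.002],0],
    [[0.032,-0.002,0.002],0]
  ],
  "grip": -0.307
}}

```text
time: 12.7
tool_pos: [0.5624, -0.1659, 0.1312]
tool_rot: [0.0, 0.023, 1.0, 0.0]
contact_force: [-0.4, -0.6, -1.6]
gripper_width: 0.347
```

```bash
python3 tilt.py
```

```text
[ 0.5624 -0.1659  0.1312] [-0.44 -0.63 -1.64]
w red 3660 [ 0.5652 -0.1661  0.1522] normal [-0.335  0.013  0.942] x [0.554 0.577] z [0.147 0.157]
w blue 1565 [ 0.5601 -0.1653  0.1172] normal [ 0.962 -0.04  -0.27 ] x [0.557 0.565] z [0.107 0.134]
  blue x [0.555 0.596] y [-0.187 -0.145] z [0.064 0.154]
s red 28 [ 0.5586 -0.1681  0.1585] normal [ 0.78  -0.619 -0.092] x [0.549 0.571] z [0.145 0.189]
s blue 233 [ 0.5936 -0.1883  0.0758] normal [ 0.112  0.994 -0.006] x [0.561 0.62 ] z [0.026 0.126]
  blue x [0.554 0.623] y [-0.193 -0.151] z [0.018 0.145]
```

Emit:
{"api": "play_rows", "payload": {
  "deltas": [
    [[0,0,0.006],0],
    [[-0.005,0,0.006],0],
    [[-0.01,0,0.006],0],
    [[-0.015,0,0.006],0]
  ]
}}

```text
time: 13.3
tool_pos: [0.546, -0.1659, 0.1372]
tool_rot: [-0.0, 0.023, 1.0, 0.0]
contact_force: [0.4, -0.9, -1.3]
gripper_width: 0.346
```

Emit:
{"api": "play_rows", "payload": {
  "deltas": [
    [[0,0,0],0],
    [[0.004,0,0],0],
    [[0.008,0,0],0],
    [[0.012,0,0],0]
  ],
  "grip": -0.303
}}

```text
time: 13.8
tool_pos: [0.5592, -0.166, 0.1373]
tool_rot: [0.0, 0.023, 1.0, 0.0]
contact_force: [-0.3, 0.2, -1.5]
gripper_width: 0.347
```

```bash
python3 tilt.py
```

```text
[ 0.5592 -0.166   0.1373] [-0.29  0.19 -1.54]
w red 1413 [ 0.5591 -0.1656  0.1523] normal [ 0.803 -0.049 -0.593] x [0.551 0.566] z [0.139 0.158]
w blue 1802 [ 0.5468 -0.1651  0.1174] normal [ 0.987 -0.047 -0.152] x [0.542 0.551] z [0.088 0.131]
  blue x [0.542 0.561] y [-0.187 -0.144] z [0.027 0.139]
s red 38 [ 0.5526 -0.1667  0.1477] normal [ 0.818 -0.557 -0.141] x [0.541 0.565] z [0.08  0.187]
s blue 191 [ 0.564  -0.1861  0.0768] normal [ 0.226  0.973 -0.052] x [0.541 0.584] z [0.027 0.13 ]
  blue x [0.541 0.587] y [-0.191 -0.148] z [0.018 0.133]
```

```bash
python3 look.py l7
```

```text
[ 0.5593 -0.166   0.1373] [-1.14 -0.52 -3.44] 0.3476399373768462
```

View pics/l7.png

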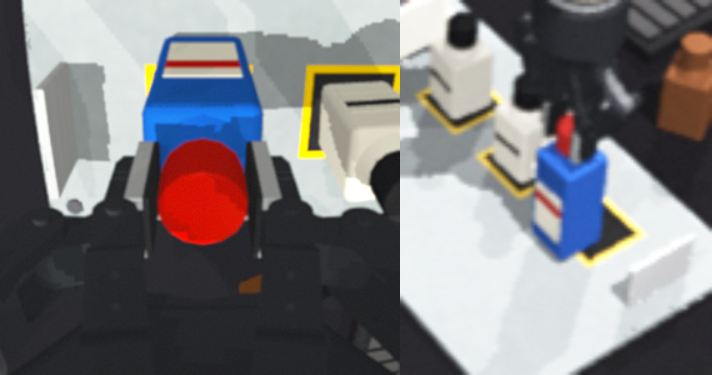

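```bash
cat > tilt2.py <<'E'
from h import *
s=status.state();t=s["tool_pos"];print(t.round(4),s["contact_force"].round(2))
P=camera_params("wrist");im,d=grab_frame("wrist");K=P["mtx"];T=P["world_from_camera"]
v,u=np.mgrid[:480,:640];x=(u-K[0,2])/K[0,0];y=(v-K[1,2])/K[1,1];r=np.hypot(x,y);k=np.where(r>1e-6,np.tan(np.minimum(r,1.4))/np.maximum(r,1e-6),1)
C=np.stack([x*k*d,-y*k*d,-d],-1)@T[:3,:3].T+T[:3,3]
X,Y,Z=C[...,0],C[...,1],C[...,2]
m=(d>0)&(abs(Y-t[1])<.018)&(X>t[0]-.08)&(X<t[0]+.04)&(Z>.015)&(Z<.112)&(v>150)
for a in np.arange(.015,.112,.012):
    q=m&(Z>=a)&(Z<a+.012)
    if q.sum()>20: print(round(a+.006,3),q.sum(),np.percentile(X[q],[10,50,90]).round(4),Y[q].mean().round(4))
hsv=cv2.cvtColor(im,cv2.COLOR_BGR2HSV);h,ss,vv=hsv[...,0].astype(int),hsv[...,1],hsv[...,2]
q=(d>0)&((h<8)|(h>172))&(ss>150)&(vv>60)&(abs(Y-t[1])<.03)&(abs(X-t[0])<.05)
for a in np.arange(.11,.175,.005):
    p=q&(Z>=a)&(Z<a+.005)
    if p.sum()>20: print("cap",round(a+.0025,4),p.sum(),np.percentile(X[p],[2,50,98]).round(4),np.percentile(Y[p],[2,98]).round(4))
cv2.imwrite("pics/t2.png",im)
E
python3 tilt2.py
```

```text
[ 0.5588 -0.1659  0.1372] [-0.57 -0.02 -3.09]
0.021 94 [0.5422 0.5429 0.5436] -0.1655
0.033 215 [0.5422 0.5429 0.5438] -0.1662
0.045 238 [0.5419 0.5426 0.5432] -0.1657
0.057 326 [0.5416 0.5422 0.543 ] -0.1658
0.069 307 [0.5416 0.5423 0.543 ] -0.1661
0.081 458 [0.5413 0.5421 0.5428] -0.1657
0.093 564 [0.5416 0.5424 0.5432] -0.1657
0.105 576 [0.5419 0.5425 0.5432] -0.1658
0.117 80 [0.5417 0.5424 0.5431] -0.1682
cap 0.1375 230 [0.5503 0.5519 0.5598] [-0.1794 -0.1543]
cap 0.1425 381 [0.5502 0.5522 0.5625] [-0.1803 -0.1519]
cap 0.1475 361 [0.5502 0.5523 0.5626] [-0.1802 -0.1518]
cap 0.1525 492 [0.5501 0.5523 0.5667] [-0.1808 -0.1512]
cap 0.1575 3402 [0.5513 0.5634 0.5776] [-0.179  -0.1531]
```

The bottle now hangs exactly vertical: its front face is at x=0.5424 at every height, and the underside is about 7 mm above the plate. Firming up the grip and carrying it to the pad centre.

Emit:
{"api": "play_rows", "payload": {
  "deltas": [
    [[0,0,0],0],
    [[0,0,0.002],0],
    [[0.011,-0.001,0.002],0],
    [[0.022,-0.003,0.002],0],
    [[0.0325,-0.004,0.002],0]
  ],
  "grip": -0.335
}}

```text
time: 14.68
tool_pos: [0.5922, -0.1702, 0.1393]
tool_rot: [0.0, 0.023, 1.0, -0.0]
contact_force: [1.0, -0.7, -3.1]
gripper_width: 0.338
```

Emit:
{"api": "play_rows", "payload": {
  "deltas": [
    [[0,0,-0.003],0],
    [[0,0,-0.006],0],
    [[0,0,-0.008],0],
    [[0,0,-0.008],0]
  ]
}}

```text
time: 15.18
tool_pos: [0.5908, -0.1699, 0.1309]
tool_rot: [-0.0, 0.023, 1.0, 0.0]
contact_force: [-0.8, 0.1, -2.2]
gripper_width: 0.344
```

```bash
python3 tilt2.py
```

```text
[ 0.5908 -0.1699  0.1309] [-0.81  0.12 -2.2 ]
0.021 232 [0.574  0.5747 0.5755] -0.1699
0.033 194 [0.574  0.5747 0.5755] -0.1696
0.045 265 [0.5735 0.5742 0.5749] -0.1701
0.057 351 [0.5736 0.5742 0.575 ] -0.1695
0.069 356 [0.5732 0.5739 0.5746] -0.1702
0.081 512 [0.5734 0.5741 0.5748] -0.1694
0.093 558 [0.5738 0.5745 0.5752] -0.1699
0.105 671 [0.5737 0.5744 0.5752] -0.1699
0.117 46 [0.5737 0.5744 0.5752] -0.1701
cap 0.1275 34 [0.5824 0.5833 0.5879] [-0.1802 -0.1593]
cap 0.1325 320 [0.5821 0.584  0.5932] [-0.1839 -0.1557]
cap 0.1375 350 [0.5821 0.5841 0.593 ] [-0.184  -0.1563]
cap 0.1425 400 [0.5822 0.5843 0.593 ] [-0.1839 -0.1556]
cap 0.1475 732 [0.5821 0.5859 0.607 ] [-0.184  -0.1558]
cap 0.1525 3030 [0.5838 0.5962 0.6096] [-0.1829 -0.1571]
```

Emit:
{"api": "play_rows", "payload": {
  "deltas": [
    [[0,0,-0.001],0],
    [[0,0,-0.002],0],
    [[0,0,-0.003],0],
    [[0,0,-0.003],0]
  ]
}}

```text
time: 15.72
tool_pos: [0.592, -0.1702, 0.1299]
tool_rot: [0.001, 0.023, 1.0, -0.0]
contact_force: [-1.4, 1.0, 5.3]
gripper_width: 0.338
```

Contact with the pad (+5 N). Easing off by 1 mm and releasing slowly.

Emit:
{"api": "play_rows", "payload": {
  "deltas": [
    [[0,0,0.001],0],
    [[0,0,0.001],0],
    [[0,0,0.001],0]
  ],
  "grip": -0.29
}}

```text
time: 16.1
tool_pos: [0.591, -0.17, 0.1289]
tool_rot: [-0.0, 0.023, 1.0, 0.0]
contact_force: [0.7, 0.6, 0.3]
gripper_width: 0.35
```

Emit:
{"api": "play_rows", "payload": {
  "deltas": [
    [[0,0,0],0],
    [[0,0,0],0],
    [[0,0,0],0]
  ],
  "grip": 0.1
}}

```text
time: 16.48
tool_pos: [0.5912, -0.17, 0.1292]
tool_rot: [-0.0, 0.023, 1.0, 0.0]
contact_force: [-0.4, -0.1, 0.3]
gripper_width: 0.551
```

Emit:
{"api": "play_rows", "payload": {
  "deltas": [
    [[0,0,0.02],0],
    [[0,0,0.05],0],
    [[0,0,0.09],0],
    [[0,0,0.11],0],
    [[0,0,0.11],0]
  ]
}}

```text
time: 17.1
tool_pos: [0.5923, -0.1704, 0.2422]
tool_rot: [0.002, 0.023, 1.0, -0.001]
contact_force: [-0.3, 0.3, 0.1]
gripper_width: 0.546
```

```bash
python3 look.py l8; python3 - <<'E'
from h import *
for n in("side","top"):
    im,d=grab_frame(n);cv2.imwrite(f"pics/{n}8.png",im[130:350,180:460] if n=="top" else im)
E
```

```text
[ 0.5923 -0.1704  0.2422] [-0.28  0.26  0.14] 0.546378866371006
```

View pics/l8.png

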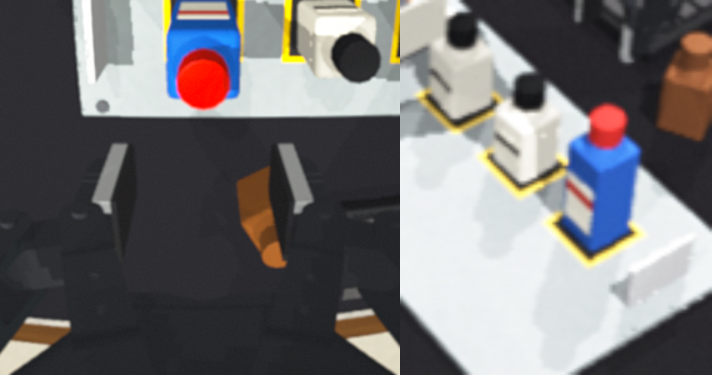

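View pics/t2.png

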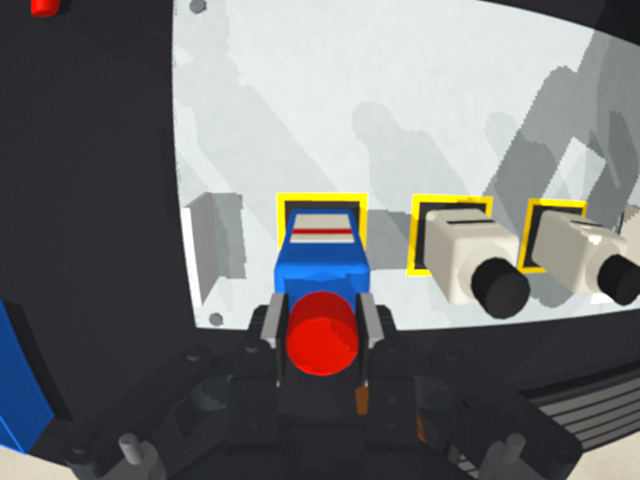

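The blue bottle stands upright, centred on its pad (wrist px (322,230)), and the shorts are undisturbed. Now to the pusher grip.

Emit:
{"api": "play_rows", "payload": {
  "deltas": [
    [[0.004,0.06,0],0],
    [[0.008,0.12,0],0],
    [[0.012,0.18,0],0],
    [[0.016,0.24,0],0],
    [[0.019,0.3,0],0]
  ],
  "grip": 0.1
}}

```text
time: 17.92
tool_pos: [0.6093, 0.1318, 0.2373]
tool_rot: [-0.001, 0.023, 1.0, -0.0]
contact_force: [1.0, -1.1, -0.4]
gripper_width: 0.548
```

Emit:
{"api": "play_rows", "payload": {
  "deltas": [
    [[0.002,0.035,0],0],
    [[0.002,0.035,0],0],
    [[0.002,0.035,0],0]
  ]
}}

```text
time: 18.3
tool_pos: [0.6117, 0.1644, 0.2379]
tool_rot: [-0.001, 0.023, 1.0, -0.0]
contact_force: [0.5, -0.3, 0.0]
gripper_width: 0.548
```

```bash
cat > grip.py <<'E'
from h import *
import sys
yaw=-.047;O=np.array([.6025,-.0696]);c,s_=np.cos(yaw),np.sin(yaw)
def rk(p): dx,dy=p[...,0]-O[0],p[...,1]-O[1];return np.stack([c*dx+s_*dy,-s_*dx+c*dy],-1)
s=status.state();print(s["tool_pos"].round(4),"tool rack",rk(s["tool_pos"]).round(4),s["contact_force"].round(2),s["gripper_width"])
for n in("wrist","top","side"):
    P=camera_params(n);im,d=grab_frame(n);K=P["mtx"];T=P["world_from_camera"]
    v,u=np.mgrid[:480,:640];x=(u-K[0,2])/K[0,0];y=(v-K[1,2])/K[1,1];r=np.hypot(x,y)
    k=np.where(r>1e-6,np.tan(np.minimum(r,1.4))/np.maximum(r,1e-6),1) if n=="wrist" else 1
    D=np.stack([x*k,-y*k,-np.ones_like(x)],-1)@T[:3,:3].T
    C=D*d[...,None]+T[:3,3]
    cv2.imwrite(f"pics/g{sys.argv[1]}_{n}.png",im)
    hsv=cv2.cvtColor(im,cv2.COLOR_BGR2HSV);h,ss,vv=hsv[...,0].astype(int),hsv[...,1],hsv[...,2]
    roi=(d>0)&(C[...,0]>.5)&(C[...,0]<.75)&(C[...,1]>.08)&(C[...,1]<.36)
    R=rk(C)
    top=roi&((h<6)|(h>174))&(ss>150)&(vv>60)
    for nm,m in(("redtop",top&(C[...,2]>.122)),("green",roi&(h>45)&(h<85)&(ss>110)&(vv>50)),("orange",roi&(h>=9)&(h<20)&(ss>120)&(vv>100)&(C[...,2]<.06))):
        if m.sum()<4: print(n,nm,m.sum());continue
        w=R[m];print(n,nm,m.sum(),"world",C[m].mean(0).round(4),"rack",np.median(w,0).round(4),"pct",np.percentile(w,[2,98],axis=0).round(4).tolist(),"z",np.percentile(C[m][:,2],[2,98]).round(3),"px",u[m].mean().round(1),v[m].mean().round(1))
E
python3 grip.py 1
```

```text
[0.6117 0.1644 0.2379] tool rack [-0.0018  0.2342] [ 0.49 -0.35  0.02] 0.5476358940297688
wrist redtop 1060 world [0.6112 0.1645 0.1283] rack [-0.003   0.2343] pct [[-0.0174, 0.2264], [0.0147, 0.2422]] z [0.124 0.13 ] px 321.8 231.5
wrist green 281 world [0.6898 0.2287 0.0187] rack [0.0734 0.3013] pct [[0.0556, 0.2924], [0.0912, 0.3119]] z [-0.     0.027] px 385.3 266.9
wrist orange 0
top redtop 84 world [0.605  0.1613 0.1669] rack [-0.0049  0.2346] pct [[-0.0795, 0.1774], [0.014, 0.2427]] z [0.124 0.564] px 257.8 194.7
top green 0
top orange 0
side redtop 52 world [0.6134 0.1617 0.1284] rack [0.0015 0.2306] pct [[-0.0166, 0.2243], [0.0154, 0.2414]] z [0.124 0.132] px 314.0 179.4
side green 18 world [0.6974 0.2302 0.015 ] rack [0.0776 0.3017] pct [[0.0712, 0.2923], [0.0965, 0.3273]] z [0.    0.024] px 322.4 186.3
side orange 2
```

View pics/g1_wrist.png

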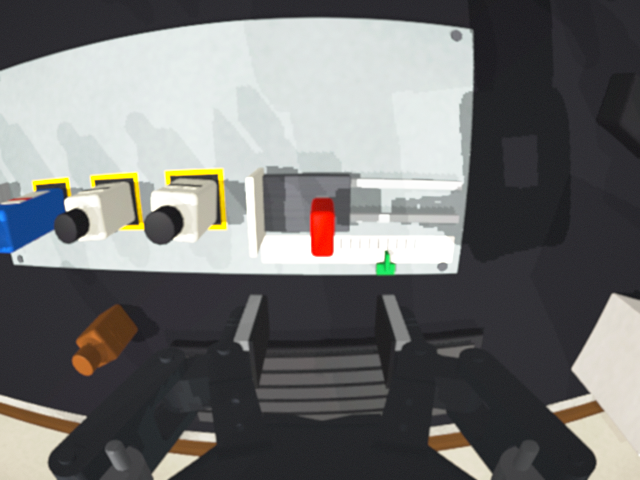

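Wrist view: red grip top at px (322,228), right under the tool (0.611,0.1645), and the green mark's line at px (387,257), about 67 mm further along y. Descending and gripping.

Emit:
{"api": "play_rows", "payload": {
  "deltas": [
    [[0,0,-0.04],0],
    [[0,0,-0.08],0],
    [[0,0,-0.12],0],
    [[0,0,-0.145],0],
    [[0,0,-0.151],0]
  ]
}}

```text
time: 19.08
tool_pos: [0.6108, 0.1637, 0.0859]
tool_rot: [-0.002, 0.024, 1.0, -0.0]
contact_force: [-1.0, -0.8, 0.5]
gripper_width: 0.553
```

Emit:
{"api": "play_rows", "payload": {
  "deltas": [
    [[0,0,0],0],
    [[0,0,0],0],
    [[0,0,0],0],
    [[0,0,0],0]
  ],
  "grip": -1
}}

```text
time: 19.58
tool_pos: [0.6133, 0.1645, 0.0902]
tool_rot: [0.001, 0.024, 1.0, -0.0]
contact_force: [-1.1, -5.1, 5.8]
gripper_width: 0.198
```

```bash
python3 - <<'E'
from h import *
P=camera_params("wrist");im,d=grab_frame("wrist");cv2.imwrite("pics/g2.png",im)
E
python3 - <<'E'
import sys; sys.argv=["x","2"]; sys.path.insert(0,".")
exec(open("grip.py").read())
E
```

```text
[0.6134 0.1645 0.0902] tool rack [-2.000e-04  2.344e-01] [-1.43 -5.3   6.11] 0.2002176971013132
wrist redtop 4060 world [0.6098 0.1648 0.128 ] rack [-0.0047  0.2343] pct [[-0.0176, 0.2261], [0.0153, 0.2429]] z [0.123 0.13 ] px 321.5 354.3
wrist green 516 world [0.6783 0.2246 0.0286] rack [0.0695 0.3005] pct [[-0.0121, 0.2637], [0.0804, 0.3112]] z [0.013 0.137] px 414.8 341.2
wrist orange 0
top redtop 3
top green 0
top orange 0
side redtop 24 world [0.6039 0.1607 0.1313] rack [-0.0124  0.2302] pct [[-0.0188, 0.2221], [0.0091, 0.2404]] z [0.123 0.143] px 311.6 180.0
side green 20 world [0.6948 0.2295 0.0171] rack [0.0764 0.3012] pct [[0.069, 0.2923], [0.0988, 0.3286]] z [-0.003  0.028] px 322.0 186.2
side orange 0
```

View pics/g2.png

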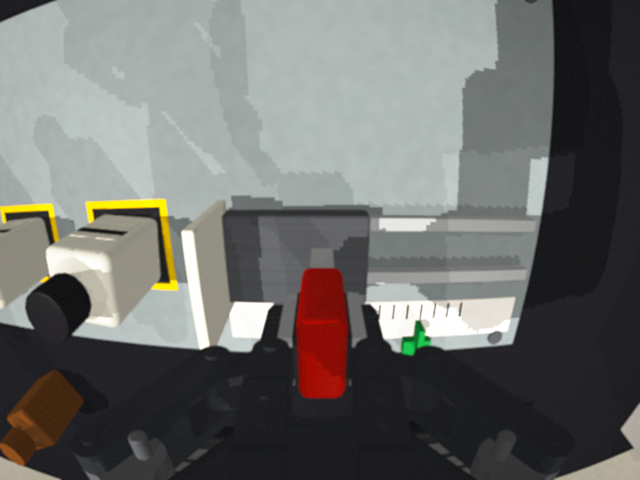

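```bash
cat > mark.py <<'E'
from h import *
import sys
yaw=-.047;O=np.array([.6025,-.0696]);c,s_=np.cos(yaw),np.sin(yaw)
P=camera_params("wrist");im,d=grab_frame("wrist");K=P["mtx"];T=P["world_from_camera"]
v,u=np.mgrid[:480,:640];x=(u-K[0,2])/K[0,0];y=(v-K[1,2])/K[1,1];r=np.hypot(x,y);k=np.tan(np.minimum(r,1.4))/np.maximum(r,1e-6)
D=np.stack([x*k,-y*k,-np.ones_like(x)],-1)@T[:3,:3].T
def rk(p): dx,dy=p[...,0]-O[0],p[...,1]-O[1];return np.stack([c*dx+s_*dy,-s_*dx+c*dy],-1)
hsv=cv2.cvtColor(im,cv2.COLOR_BGR2HSV);h,ss,vv=hsv[...,0].astype(int),hsv[...,1],hsv[...,2]
C=D*d[...,None]+T[:3,3];R=rk(C)
g=(h>45)&(h<85)&(ss>110)&(vv>40)&(v<380)&(C[...,2]<.05)
for a in range(v[g].min(),v[g].max()+1,2):
    q=g&(v==a)
    if q.any(): print(a,u[q].min(),u[q].max(),"x",R[q][:,0].mean().round(4),"y",R[q][:,1].min().round(4),R[q][:,1].max().round(4),"z",C[q][:,2].min().round(3),C[q][:,2].max().round(3))
red=((h<6)|(h>174))&(ss>150)&(vv>60)&(C[...,2]>.124)&(C[...,2]<.135)
print("grip y",np.percentile(R[red][:,1],[1,50,99]).round(4),"x",np.percentile(R[red][:,0],[1,99]).round(4),"tool",rk(status.state()["tool_pos"]))
cv2.imwrite(sys.argv[1],cv2.resize(im[250:400,250:500],None,fx=3,fy=3))
E
python3 mark.py pics/m1.png
```

```text
321 418 419 x 0.0559 y 0.3025 0.3037 z 0.012 0.013
323 416 420 x 0.0561 y 0.3007 0.3036 z 0.015 0.015
325 416 421 x 0.0559 y 0.3008 0.3033 z 0.015 0.019
327 415 422 x 0.0568 y 0.3007 0.3039 z 0.014 0.022
329 415 422 x 0.0575 y 0.3007 0.3033 z 0.014 0.024
331 415 423 x 0.0582 y 0.3008 0.3035 z 0.015 0.027
333 415 423 x 0.0594 y 0.3008 0.3035 z 0.016 0.027
335 414 424 x 0.0615 y 0.3007 0.3044 z 0.014 0.026
337 412 427 x 0.0645 y 0.2999 0.3113 z 0.013 0.026
339 403 428 x 0.0675 y 0.2926 0.3116 z 0.014 0.027
341 402 429 x 0.0686 y 0.2927 0.3113 z 0.013 0.027
343 402 429 x 0.0702 y 0.2926 0.3119 z 0.014 0.027
345 402 429 x 0.0719 y 0.2929 0.312 z 0.014 0.027
347 402 417 x 0.074 y 0.2926 0.301 z 0.016 0.026
349 403 414 x 0.0761 y 0.2929 0.3011 z 0.018 0.02
351 402 413 x 0.0784 y 0.2929 0.3004 z 0.016 0.019
353 402 413 x 0.0802 y 0.2924 0.3007 z 0.017 0.019
355 412 412 x 0.082 y 0.3003 0.3003 z 0.018 0.018
grip y [0.2259 0.2346 0.2431] x [-0.0175  0.0162] tool [-2.02639456e-04  2.34444725e-01]
```

View pics/m1.png

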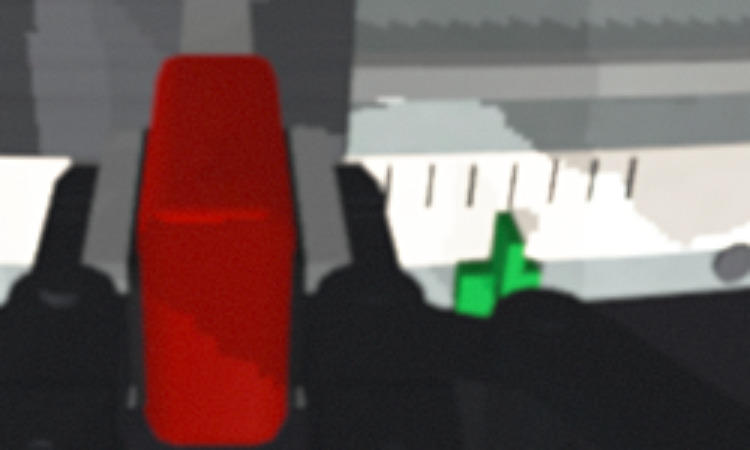

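Mark line at rack y 0.302, grip at 0.2345, so 67.5 mm to pull.

Emit:
{"api": "play_rows", "payload": {
  "deltas": [
    [[0.0005,0.01,0],0],
    [[0.001,0.025,0],0],
    [[0.002,0.04,0],0],
    [[0.0025,0.054,0],0],
    [[0.003,0.064,0],0]
  ]
}}

```text
time: 20.45
tool_pos: [0.6165, 0.2283, 0.0902]
tool_rot: [0.001, 0.024, 1.0, -0.001]
contact_force: [-0.7, -8.6, 6.1]
gripper_width: 0.203
```

Emit:
{"api": "play_rows", "payload": {
  "deltas": [
    [[0,0.002,0],0],
    [[0,0.0035,0],0],
    [[0,0.0035,0],0],
    [[0,0.0035,0],0]
  ]
}}

```text
time: 20.95
tool_pos: [0.6167, 0.2314, 0.0902]
tool_rot: [0.002, 0.024, 1.0, -0.001]
contact_force: [-0.1, -7.8, 5.2]
gripper_width: 0.204
```

```bash
python3 mark.py pics/m2.png|tail -9; python3 grip.py 3 | grep -v orange
```

```text
[0.6167 0.2314 0.0902] tool rack [0.     0.3013] [ 0.46 -7.87  6.36] 0.19989890996663223
wrist redtop 4054 world [0.6132 0.2316 0.128 ] rack [-0.0046  0.3013] pct [[-0.0173, 0.2931], [0.0154, 0.3098]] z [0.123 0.13 ] px 321.5 354.4
wrist green 0
top redtop 5 world [0.5843 0.2085 0.2   ] rack [-0.0167  0.2926] pct [[-0.0771, 0.2244], [-0.0135, 0.297]] z [0.123 0.391] px 237.8 201.4
top green 0
side redtop 28 world [0.604  0.2321 0.1522] rack [-0.013  0.3  ] pct [[-0.0586, 0.2875], [0.0135, 0.334]] z [0.123 0.429] px 297.2 162.2
side green 4 world [0.7053 0.2307 0.0079] rack [0.0885 0.3044] pct [[0.0796, 0.2934], [0.0976, 0.3169]] z [-0.002  0.018] px 324.2 187.0Traceback (most recent call last):
  File "mark.py", line 11, in <module>
    for a in range(v[g].min(),v[g].max()+1,2):
                   ~~~~~~~~^^
    return umr_minimum(a, axis, None, out, keepdims, initial, where)
ValueError: zero-size array to reduction operation minimum which has no identity
```

View pics/g3_wrist.png

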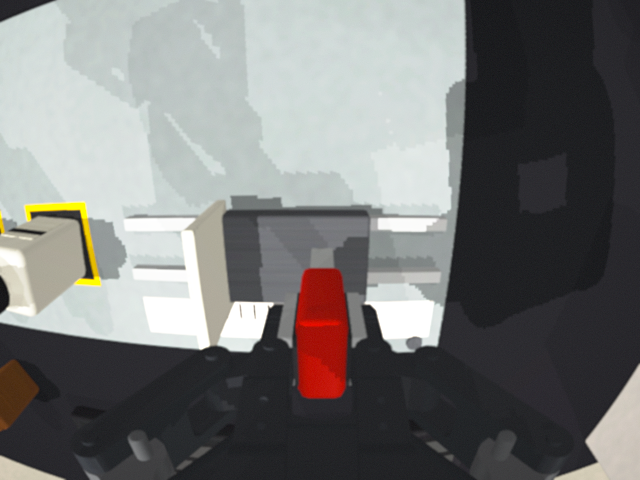

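Emit:
{"api": "play_rows", "payload": {
  "deltas": [
    [[0,0.001,0],0],
    [[0,0.001,0],0],
    [[0,0.001,0],0],
    [[0,0.001,0],0],
    [[0,0.001,0],0]
  ]
}}

```text
time: 21.78
tool_pos: [0.6167, 0.2322, 0.0902]
tool_rot: [0.002, 0.024, 1.0, -0.001]
contact_force: [0.9, -7.3, 5.0]
gripper_width: 0.204
```

```bash
python3 grip.py 4 | head -2; python3 - <<'E'
from h import *
a=cv2.imread("pics/g4_side.png");b=cv2.imread("pics/g4_top.png")
cv2.imwrite("pics/f.png",np.hstack([cv2.resize(a[140:290,260:430],(450,397),interpolation=cv2.INTER_CUBIC),cv2.resize(b[150:300,220:360],(350,397))]))
E
```

```text
[0.6167 0.2322 0.0902] tool rack [0.     0.3022] [ 0.92 -7.34  5.03] 0.20381021436435795
wrist redtop 4058 world [0.6132 0.2325 0.128 ] rack [-0.0046  0.3025] pct [[-0.0173, 0.2939], [0.0156, 0.3107]] z [0.123 0.13 ] px 321.5 354.4
```

View pics/f.png

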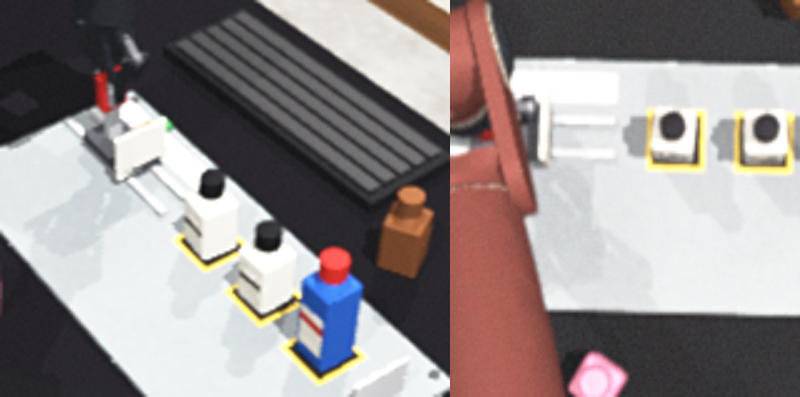

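The side view shows all three bottles upright on their pads and the pusher pulled, held by the fingers, with the green mark beside it. Grip y is 0.3023 and the mark 0.302. Handing in.

```bash
python3 -c "
from plant import ticket
print(ticket.job_done())"
```

```text
the job is handed in; nothing more can be done
None
```

I stood the blue bottle on the free pad (pad_a) and let go of it. I then pulled the red pusher grip out to the green mark and handed the job in at about 22 s with the fingers still closed on it. The system gave no verdict.

- **Bottle:** I gripped it lightly by the cap, let it pivot up about its lower edge, and set it down. Just before release it was vertical and within about 1 mm of the pad's centre. Later pictures show it still upright and clear of the fingers.
- **Pusher:** The grip measured 0.302 m along the rack's y and the mark line 0.302 m. The fingers were pulling with about 7 N, and the tool was steady.
- **Neighbours:** In the last pictures both short bottles stand on their pads. I did not measure them or the other bench items again, but the arm touched none of them.
- **Checks that fell short:** With the pusher pulled out, the gripper and arm hid the orange pointer and green mark from the wrist and top cameras. I measured the mark's position before the pull, and the side camera saw only a few of its pixels afterwards. A small upward force of about 5 N stayed on the tool while it held the grip.

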